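# Hold the shutter slide open at the index mark

## Task

Turn the captive hex nut on top of the exposure unit anticlockwise by a quarter turn, to its stop, while the slide is still home, so that its keeper plate swings clear of the slide's pin. Then pull the spring-return shutter slide out by its upright handle until the pointed tab on its side stands level with the point of the index rider, and finish while still holding it there, leaving the things standing round the unit alone.

Things in the scene. Friction and masses are not known exactly. Their poses are not given: they have to be found in the camera images.
- unit: Exposure unit, fixed to the bench: aluminium base 12 mm thick (x -165 to +105, y -65 to +65 mm) with a grey housing (x -30 to +100, y -48 to +48 mm, flat top 45 mm above the bench; a lens port on it rises to 53 mm at x 82, y 0). Origin on the bench surface under the unit; x runs along the slide, which pulls out towards the unit's -x; z is up.
- lock_nut (a joint): Turn of the captive hex nut on the housing, rad: 0 = keeper in front of the slide's pin (locked), grows anticlockwise seen from above to the stop at 1.57 = keeper turned away from the pin's slot (it is clear from about 1.0). It starts between 0 and 0.12, stays where it is left (friction about 0.08 N m) and does not rise as it turns.
- nut_grip (a point): On the nut's upright axis, 73 mm above the bench. Steel hex nut, 30 mm across flats, flats 56 to 86 mm above the bench, 3 mm stud end on top. Its x axis is square to one pair of flats and turns with the nut; at joint 0 it is parallel to the unit's x. Under it, 46 to 54 mm above the bench, the keeper, a plate sector, reaches 34 mm out between the nut's x and -y; the slide's pin rises to 55 mm.
- shutter_slide (a joint): How far the shutter slide is pulled out, m: 0 = home (held by its spring), stop at 0.075. Spring about 4 N at home and 80 N/m more as it comes out; it runs home if let go. While the keeper is in the way it moves only about 2 to 4 mm.
- slide_grip (a point): Centre of the slide's upright black handle at gripping height, 70 mm above the bench. The handle is a post 18 mm thick along the slide (x), 26 mm wide across it (y), from 31 to 91 mm above the bench; at home it stands 36 mm clear of the housing's front. Moves with the slide; axes parallel to the unit's.
- slide_pointer (a point): Tip of the pointed tab on the slide's side, 27 mm above the bench, 30 mm nearer the housing than the handle's centre. Moves with the slide; it passes in front of the index tip with 3 mm to spare across.
- index_rider: The index rider: small dark steel block 14 x 20 mm with a screw head, 18 mm high, fixed on the base beside the slide, 35 to 60 mm further out than the pointer at home. Origin under it on the base plate (12 mm above the bench); its x axis is parallel to the unit's and its point faces the slide at x = 0.
- index_tip (a point): The point of the index rider, 26 mm above the bench: the mark for the slide's pointer (same place along the unit's x).
- tweezers: Bystander, to be left alone: steel tweezers lying flat, 119 x 15 x 9 mm. Origin at the centre of its underside.
- dish: Bystander, to be left alone: round shallow petri dish, 66 mm across, 14 mm high. Origin at the centre of its underside.
- vial: Bystander, to be left alone: small capped glass sample vial, 19 mm across, 52 mm high. Origin at the centre of its underside.
- canister: Bystander, to be left alone: small round plastic canister, 33 mm across, 51 mm high. Origin at the centre of its underside.
- slip_carton: Bystander, to be left alone: small flat carton, 48 x 48 x 18 mm. Origin at the centre of its underside.
- lamp_carton: Bystander, to be left alone: small carton, 50 x 62 x 50 mm. Origin at the centre of its underside.
- objective: Bystander, to be left alone: black lens barrel, 42 mm across, 31 mm high. Origin at the centre of its underside.

How it is judged:
By the outcome, as a careful person would: the job done as asked, in the order asked, and still so for the second after the job is handed in, while the arm keeps its last pose, push and grip.
It also fails if it takes over 38 s, if anything falls off the work surface, if the arm or the gripper's body presses on something with over 40 N, if the wrist force passes 120 N, or if a joint passes its speed limit or range.

## Robot

A 6-joint arm with a two-finger parallel gripper is mounted at the origin on a cart in front of the work surface, level with it; the furniture and walls round the work are solid. World frame = base frame: x ahead of the robot, y to its left, z up, the work surface at z = 0. Lengths are in mm, angles in rad, forces in N, time in s.
With the tool pointing down it reaches from about 275 to 750 mm from the base axis. Payload 10.2 kg.
Tool frame: the origin (TCP) lies between the finger pads; the fingertips stand 17 mm ahead of it and the grasp point (between the pads) lies 2 mm behind it (tips_ahead is the distance from the TCP to the fingertips, in mm); z points along the fingers, y is the line along which they close (so a half turn about z gives the same grasp; the last joint's range is limited). The gripper opens to 85 mm and grips with 20 to 120 N. Pads are 22 mm wide; open, the fingers measure 114 mm over their backs; the gripper's body (76 mm by 85 mm) begins 54 mm behind the grasp point. The pads swing forward as they close: fully open they stand 13 mm farther back than shut.
Start: joints at [-1.353, 0.313, 1.498, -0, 1.331, -0.223], TCP at [223.987, -474.828, 248.294] pointing down, gripper open.
Joint ranges: [-2.94, 2.94], [-0.97, 2.17], [0.19, 2.56], [-1.23, 4.37], [0.02, 3.11], [-2.88, 2.88]. Speed limits (rad/s): [2.39, 2.39, 3.01, 3.14, 3.14, 3.14].

## Interface

Orientations are given as a unit quaternion [w, x, y, z].
In Python, from rig import sense, capture, finish_job, boxes_of, tips_ahead gives the robot as it stands.
- The arm moves only by the tool drive_tool, never from a script. Its argument "commands" is text: rows parted by semicolons, each of 7 numbers parted by spaces: the shift along the world's x, y, z in units of 0.1 m (1.0 is 0.1 m), then the turn, a rotation vector about the world's x, y, z in units of pi/4 rad (1.0 is pi/4 rad), then the opening in per cent of the stroke, from 0 (shut) to 100 (fully open). A call has 1 to 20 rows; each row shifts and turns the commanded pose from where the row before left it; what a row does not reach is not made up. A row lasts 1/12 s, in which the tool goes at most 41.7 mm and 7.16 degrees, less where a joint would pass 70% of its speed; a pose out of reach is approached as far as the arm can. A call with a number of a shift or a turn outside -1 to 1 is refused whole. A call with a gripper value outside its range is refused whole. The fingers move at their own pace and stop on an object; "force" is the grip in N (left out, the last holds). Time passes only in rows, so rows that do not move let the fingers close. It gives the time, the measured TCP pose, the force, the opening and the grip force at its end, in the units of the state.
- sense(): the state, without advancing time (a new reading comes with each control period).
- capture(name): name is "scene" or "top" or "wrist"; returns a dict with "pixels" (400x640x3 uint8, blue, green, red), "fov_y" (degrees; the focal length in pixels is half the picture's height over the tangent of half this angle, whatever the lens; pixels are square), "cx", "cy" (the principal point, pixels), "position" and "attitude" of the camera in the world; the wrist camera has in their place "tool_from_camera" (4x4, takes a point from camera to tool coordinates, whose origin is the TCP and whose axes are the flange's). Camera axes: x right, y down, z forward; pixel columns grow to the right and rows downward; lengths in mm; the calibration is good to about 2 mm. A picture is of the moment at which its call begins: read the wrist's pose just before it. There is no depth.
- finish_job(): hands the job in; it is judged then, once.
Trained networks look in a picture, given as the dict that the camera call returned (one of the last four; its "shot" number tells which), for a name from the list of things; names that differ only in an ending like _2 or _b are one class to them, and where a whole thing is asked for, a point or a joint stands for the part that bears it (a point fixed in the world has none). Each returns a list of dicts, best first, with "confidence" (0 to 1); they miss things now and then, are a little off and sometimes report something else, mostly with a low value. They report only what shows in the picture. A call takes as long as a camera call.
- boxes_of(picture, name): "position" ([column, row] in pixels, amid what is visible of it).
The state is a dict: "time_s": time; "joints": joint angles; "dq": joint speeds; "tau": joint torques, N m; "eef_pos": TCP position; "ee_rot": TCP orientation; "force": force on the tool from outside, world axes, zero at the start; "wrist_torque": the same for the moment, N m; "grip_width": opening from 0.0 (shut) to 1.0 (fully open); "grip_force": force on a finger pad.
Only numpy, scipy, OpenCV 4.12 (cv2) and the standard library are available. Lean on these libraries where they do the work, as an engineer would, in place of code of your own. Each camera call takes 0.05 s, during which the arm holds its last target. There are 200 camera calls.

## Working session

There is one attempt and no reset: what is moved stays moved. The work goes in short steps, Python scripts to look and compute and a tool call to move; the robot and the scene stay as the last step left them, time stands still between calls to the robot, and variables do not carry over. Pictures are saved under pics/ and viewed, at most 10 in all, crops included, and the job is handed in when it is done.

Besides the shell and the picture viewer there is one more tool, called after "Request:" as name(argument=value, ...) on one line, values as JSON. drive_tool: Moves the arm, as the interface text tells. Shifts and turns lie within -1 to 1; 1 stands for 0.1 m of shift or pi/4 rad of turn. Its arguments: {"type":"object","properties":{"commands":{"type":"string"},"force":{"type":"number"}},"required":["commands"]}

```bash
ls; mkdir -p pics; python3 - <<'E'
from rig import *
import cv2,json
for n in("scene","top"):
    p=capture(n); cv2.imwrite(f"pics/{n}0.png",p["pixels"])
    print(n,p["fov_y"],p["cx"],p["cy"],p["position"],p["attitude"])
    for o in("unit","lock_nut","nut_grip","slide_grip","slide_pointer","index_rider","index_tip","canister","lamp_carton","vial","objective","dish","slip_carton","tweezers"):
        b=boxes_of(p,o); print(o,[(x["position"],round(x["confidence"],2)) for x in b[:2]])
s=sense();print(s)
E
```

```text
pics
scene 53.942062082638266 321.7395278683665 195.1459813914417 [219.912716   610.53465773 893.36502061] [ 0.07983541 -0.23261537  0.90405688 -0.34956767]
unit [([342.4, 210.3], 0.66)]
lock_nut [([339.6, 214.9], 0.81), ([238.7, 332.1], 0.28)]
nut_grip [([339.3, 211.3], 0.77)]
slide_grip [([344.1, 254.3], 0.72), ([356.3, 192.6], 0.67)]
slide_pointer [([358.1, 194.6], 0.62)]
index_rider [([239.5, 334.8], 0.3)]
index_tip [([373.7, 203.8], 0.61), ([343.8, 210.0], 0.21)]
canister [([339.0, 177.3], 0.7)]
lamp_carton [([287.8, 366.9], 0.9), ([373.0, 202.9], 0.66)]
vial [([299.3, 200.0], 0.53)]
objective [([239.0, 334.6], 0.74), ([289.3, 363.7], 0.24)]
dish [([345.5, 257.4], 0.55)]
slip_carton [([345.3, 255.9], 0.64), ([351.7, 194.5], 0.63)]
tweezers [([358.4, 195.5], 0.39)]
top 48.424815678964954 321.9609783506416 200.8698822797533 [ 294.00956791  -19.83412721 1411.00630423] [ 0.06384639 -0.70417629  0.70443164 -0.06193111]
unit [([345.7, 215.2], 0.65)]
lock_nut [([324.6, 210.2], 0.62)]
nut_grip [([321.5, 214.0], 0.62)]
slide_grip [([355.3, 217.0], 0.52)]
slide_pointer [([441.0, 220.7], 0
[... 287 characters left out ...]
ezers []
{'time_s': 1.5, 'joints': array([-1.35337846e+00,  3.12924864e-01,  1.49770303e+00, -6.65867017e-07,
        1.33097101e+00, -2.23387650e-01]), 'dq': array([ 0.00038702,  0.00033567,  0.00017827, -0.00032078, -0.0020182 ,
       -0.00076337]), 'tau': array([-1.84187029e-04, -4.12164867e+01, -2.59900135e+01, -1.66825876e-04,
        5.41327372e-04,  8.23339519e-06]), 'eef_pos': array([ 223.99829414, -474.82957165,  248.28030315]), 'ee_rot': array([-3.12524763e-06,  9.75809459e-01,  2.18622733e-01, -3.14077417e-07]), 'force': array([0.77183749, 0.15170703, 0.24271134]), 'wrist_torque': array([-0.04743622,  0.02459912, -0.00569183]), 'grip_force': 0.0, 'grip_width': 1.0028405882666909}
```

```bash
python3 - <<'E'
import cv2
a=cv2.imread("pics/top0.png")[140:280,160:480]
b=cv2.imread("pics/scene0.png")[130:290,240:440]
cv2.imwrite("pics/a.png",cv2.resize(a,None,fx=2.5,fy=2.5,interpolation=2))
cv2.imwrite("pics/b.png",cv2.resize(b,None,fx=3.7,fy=3.7,interpolation=2))
E
```

```text
(no output)
```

View pics/a.png

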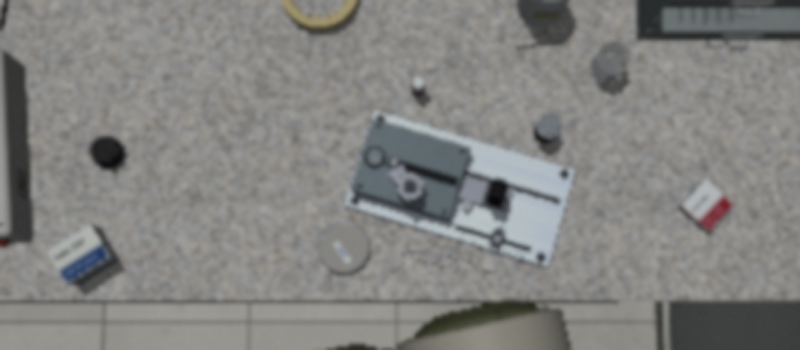

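View pics/b.png

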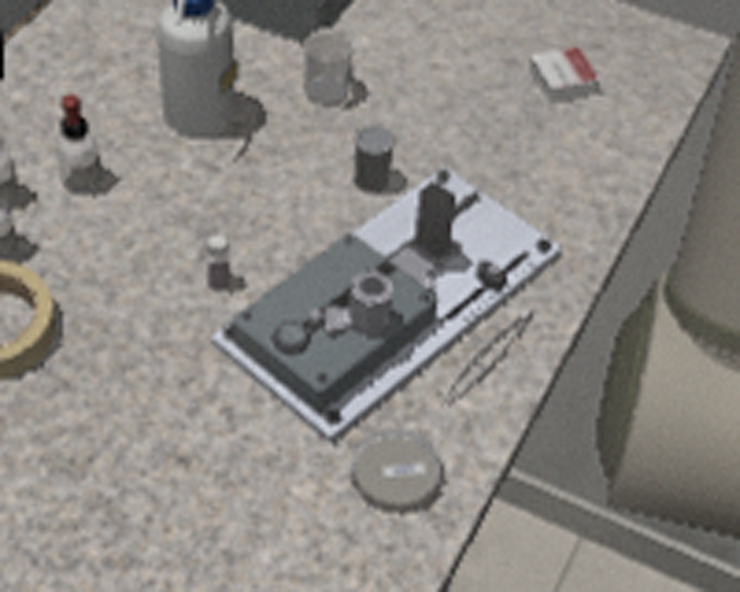

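```bash
cat > h.py <<'E'
import numpy as np
from scipy.spatial.transform import Rotation as R
def rot(q): return R.from_quat(np.r_[q[1:],q[0]]).as_matrix()
def ray(px,z,fov,cx,cy,pos,M):
    f=200/np.tan(np.radians(fov/2)); d=M@np.array([(px[0]-cx)/f,(px[1]-cy)/f,1.])
    pos=np.array(pos); return pos+d*(z-pos[2])/d[2]
T=(48.424815678964954,321.9609783506416,200.8698822797533,[294.00956791,-19.83412721,1411.00630423],rot([0.06384639,-0.70417629,0.70443164,-0.06193111]))
S=(53.942062082638266,321.7395278683665,195.1459813914417,[219.912716,610.53465773,893.36502061],rot([0.07983541,-0.23261537,0.90405688,-0.34956767]))
E
python3 - <<'E'
from h import *
t=lambda u,v,z: ray((160+u/2.5,140+v/2.5),z,*T).round(1)
s=lambda u,v,z: ray((240+u/3.7,130+v/3.7),z,*S).round(1)
c=np.array([t(377,112,12),t(573,170,12),t(548,264,12),t(347,205,12)]);print(c)
ctr=c.mean(0); a=c[0]+c[3]-c[1]-c[2]; b=c[0]-c[3]+c[1]-c[2]
print(ctr,np.linalg.norm(a)/2,np.linalg.norm(b)/2,np.degrees(np.arctan2(a[1],a[0])),np.degrees(np.arctan2(b[1],b[0])))
for n,u,v,z in [("nut",410,184,86),("handle",497,187,91),("rider",497,238,30),("port",375,156,53),("dish",344,248,14),("can",547,128,51),("vial",418,83,52)]: print(n,t(u,v,z))
for n,u,v,z in [("nut",372,287,86),("handle",437,190,91),("port",292,335,53),("c-x-y?",333,437,12),("c",445,170,12),("c",560,250,12),("c",213,340,12),("can",375,138,51),("rider",490,270,28),("tw",449,398,0),("tw",530,318,0)]: print("S",n,s(u,v,z))
E
```

```text
[[ 598.4   19.9   12. ]
 [ 522.6 -230.2   12. ]
 [ 403.1 -195.7   12. ]
 [ 477.9   57.4   12. ]]
[500.5  -87.15  12.  ] 262.6264457361444 125.2836781069266 73.33836924144607 -16.69924423399362
nut [493.6 -22.4  86. ]
handle [ 489.1 -126.7   91. ]
rider [ 434.  -130.7   30. ]
port [533.7  20.9  53. ]
dish [423.1  60.5  14. ]
can [ 569.4 -193.4   51. ]
vial [626.9 -32.6  52. ]
S nut [488.  -21.3  86. ]
S handle [ 486.5 -129.3   91. ]
S port [529.6  23.   53. ]
S c-x-y? [473.3  62.6  12. ]
S c [ 516.8 -227.1   12. ]
S c [ 396.5 -189.7   12. ]
S c [595.2  28.3  12. ]
S can [ 570.4 -195.5   51. ]
S rider [ 433.8 -128.1   28. ]
S tw [416.6 -19.    0. ]
S tw [ 392.9 -121.3    0. ]
```

Request:
drive_tool(commands="0.167 0.283 -0.018 0 0 -0.054 100;0.167 0.283 -0.018 0 0 -0.054 100;0.167 0.283 -0.018 0 0 -0.054 100;0.167 0.283 -0.018 0 0 -0.054 100;0.167 0.283 -0.018 0 0 -0.054 100;0.167 0.283 -0.018 0 0 -0.054 100;0.167 0.283 -0.018 0 0 -0.054 100;0.167 0.283 -0.018 0 0 -0.054 100;0.167 0.283 -0.018 0 0 -0.054 100;0.167 0.283 -0.018 0 0 -0.054 100;0.167 0.283 -0.018 0 0 -0.054 100;0.167 0.283 -0.018 0 0 -0.054 100;0.167 0.283 -0.018 0 0 -0.054 100;0.167 0.283 -0.018 0 0 -0.054 100;0.167 0.283 -0.018 0 0 -0.054 100;0.167 0.283 -0.018 0 0 -0.054 100;0 0 0 0 0 0 100;0 0 0 0 0 0 100")

```text
time_s: 3.0
eef_pos: [491.4, -20.9, 219.2]
ee_rot: [0.0, 0.993, -0.117, -0.0]
force: [-0.3, -0.4, 0.3]
grip_width: 1.001
grip_force: 0.0
```

```bash
cat >> h.py <<'E'
def W(p,s):
    M=rot(s["ee_rot"]); C=np.array(p["tool_from_camera"])
    return (p["fov_y"],p["cx"],p["cy"],np.array(s["eef_pos"])+M@C[:3,3],M@C[:3,:3])
E
python3 - <<'E'
from rig import *
from h import *
import cv2,pickle,inspect
s=sense();p=capture("wrist");cv2.imwrite("pics/w1.png",p["pixels"]);w=W(p,s);pickle.dump(w,open("w1.pkl","wb"))
print(s["time_s"],s["eef_pos"],s["ee_rot"],s["joints"],w[0],w[3],w[4][:,2]); print(tips_ahead if not callable(tips_ahead) else inspect.signature(tips_ahead)); 
try: print(tips_ahead())
except Exception as e: print(e)
E
```

```text
3.0 [491.39412791 -20.94317026 219.24068383] [ 2.96761763e-05  9.93117609e-01 -1.17121130e-01 -2.35682768e-04] [-2.81246363e-01  2.65824259e-01  1.63921596e+00 -1.43360556e-04
  1.23700781e+00  1.52437809e+00] 69.82295260383107 [575.11769646 -41.06378786 344.2261944 ] [-0.31875396  0.07545762 -0.94482912]
17.0
'float' object is not callable
```

View pics/w1.png

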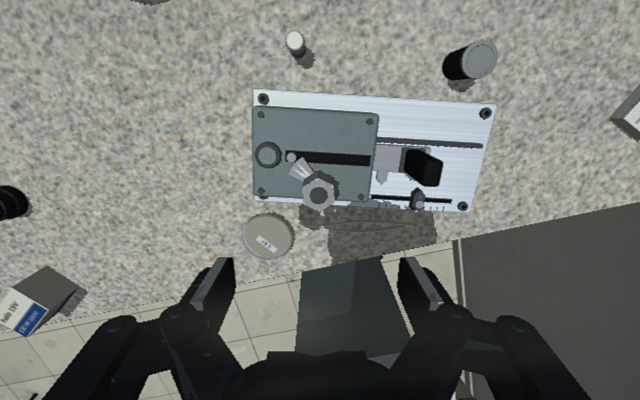

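```bash
python3 - <<'E'
import cv2
a=cv2.imread("pics/w1.png")[80:220,240:510]
cv2.imwrite("pics/w1c.png",cv2.resize(a[:,:200],None,fx=4,fy=4,interpolation=2))
E
```

```text
(no output)
```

View pics/w1c.png

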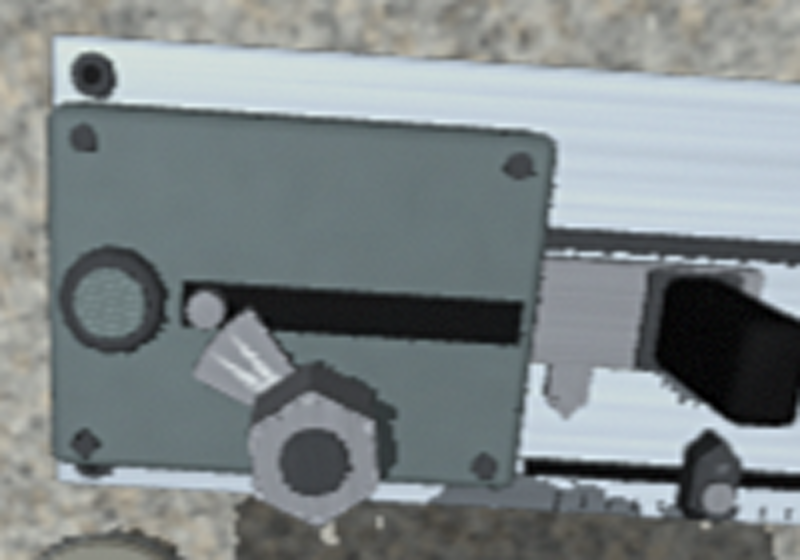

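```bash
python3 - <<'E'
from h import *
import pickle
w=pickle.load(open("w1.pkl","rb"))
g=lambda u,v,z: ray((240+u/4,80+v/4),z,*w)
h=np.array([g(52,103,45),g(554,132,45),g(518,487,45),g(50,460,45)])
a=h[0]+h[3]-h[1]-h[2]; b=h[0]-h[3]+h[1]-h[2]
print(h.round(1),np.linalg.norm(a)/2,np.linalg.norm(b)/2,np.degrees(np.arctan2(a[1],a[0])),np.degrees(np.arctan2(b[1],b[0]))+90)
pl=np.array([ray(q,12,*w) for q in((253,89.5),(496,104.5),(469.5,212.5),(254,200.5))])
a=pl[0]+pl[3]-pl[1]-pl[2]
yaw=np.arctan2(a[1],a[0]);print(pl.round(1),np.linalg.norm(a)/2,np.degrees(yaw))
yaw=np.radians(73.3)
X=np.array([np.cos(yaw),np.sin(yaw)]);Y=np.array([-X[1],X[0]])
O1=pl.mean(0)[:2]+30*X; O2=h.mean(0)[:2]-35*X
print("O",O1,O2); O=(O1+O2)/2
for n,u,v,z in [("nut",316,458,86),("stud",315,461,87),("pin",206,308,55),("ptr",571,418,27),("tip",711,431,26),("port",110,299,53),("handle base f",660,318,31)]:
    q=g(u,v,z)[:2]; print(n,q.round(1),((q-O)@X).round(1),((q-O)@Y).round(1))
c=g(316,458,86)
for u,v in((314,392),(318,525),(249,432),(380,420),(383,485),(254,500)):
    d=(g(u,v,86)-c)[:2]; print(np.linalg.norm(d).round(1),np.degrees(np.arctan2(d@Y,d@X)).round(0))
E
```

```text
[[584.6  20.7  45. ]
 [548.8 -99.3  45. ]
 [458.  -74.3  45. ]
 [495.7  49.4  45. ]] 127.26115794422273 93.85229370879351 73.21594306669685 73.34362413871436
[[ 601.7   22.4   12. ]
 [ 524.7 -233.1   12. ]
 [ 402.  -196.8   12. ]
 [ 479.7   59.7   12. ]] 267.4106842207148 73.19003133877816
O [510.63167711 -58.17920246] [511.72301334 -59.41024177]
nut [492.4 -24.4] 27.5 27.9
stud [492.  -24.1] 27.7 28.3
pin [527.9  -4.5] 56.9 -0.4
ptr [468.2 -94.7] -46.8 30.9
tip [ 454.5 -133.8] -88.1 32.8
port [535.5  19. ] 81.5 -1.0
handle base f [ 492.2 -122.5] -66.5 -0.1
16.1 -85.0
17.1 95.0
17.0 -19.0
17.6 -145.0
17.4 160.0
18.2 39.0
```

Request:
drive_tool(commands="0.008 -0.034 -0.25 0 0 0.045 100;0 0 -0.30 0 0 0 100;0 0 -0.30 0 0 0 100;0 0 -0.30 0 0 0 80;0 0 -0.22 0 0 0 60;0 0 0 0 0 0 50;0 0 0 0 0 0 45", force=40)

```text
time_s: 3.63
eef_pos: [491.6, -26.3, 82.7]
ee_rot: [-0.0, 0.995, -0.102, -0.001]
force: [0.5, -0.5, 1.2]
grip_width: 0.458
grip_force: 0.0
```

```bash
python3 - <<'E'
from rig import *
import cv2
print(tips_ahead,sense()["joints"])
p=capture("wrist");cv2.imwrite("pics/w2.png",p["pixels"])
E
```

```text
17.0 [-2.91960607e-01  4.47649050e-01  1.78818430e+00 -1.10649995e-04
  9.06951951e-01  1.48258466e+00]
```

View pics/w2.png

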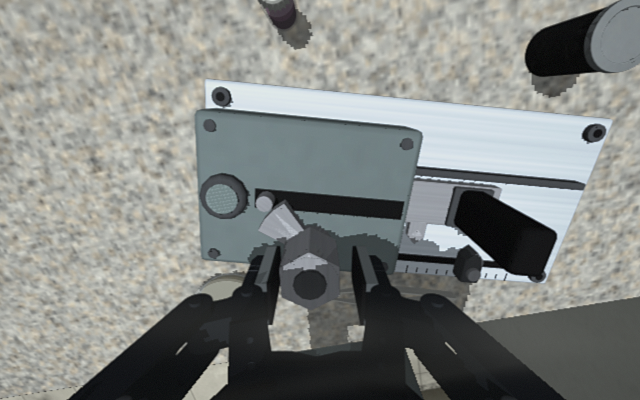

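Request:
drive_tool(commands="0.006 0.02 -0.03 0 0 0 42;0 0 0 0 0 0 35;0 0 0 0 0 0 30;0 0 0 0 0 0 20;0 0 0 0 0 0 20;0 0 0 0 0 0 20", force=40)

```text
time_s: 4.18
eef_pos: [493.4, -23.4, 80.8]
ee_rot: [0.0, 0.995, -0.101, 0.001]
force: [-0.5, 2.3, 6.7]
grip_width: 0.339
grip_force: 39.4
```

```bash
python3 - <<'E'
from rig import *
s=sense();print(s["joints"],s["wrist_torque"],s["force"],s["joints"][0]-s["joints"][5])
E
```

```text
[-2.85250600e-01  4.51929857e-01  1.78750111e+00  4.11337139e-04
  8.99478111e-01  1.48750373e+00] [ 0.35860992  0.01129133 -0.00983576] [-0.53926893  2.34481557  6.6968323 ] -1.7727543257698484
```

Request:
drive_tool(commands="0 0 0 0 0 0.12 20;0 0 0 0 0 0.12 20;0 0 0 0 0 0.12 20;0 0 0 0 0 0.12 20;0 0 0 0 0 0.12 20;0 0 0 0 0 0.12 20;0 0 0 0 0 0.12 20;0 0 0 0 0 0.12 20")

```text
time_s: 4.85
eef_pos: [493.0, -21.6, 80.8]
ee_rot: [-0.001, 0.962, 0.274, 0.001]
force: [-0.0, 15.9, 11.1]
grip_width: 0.341
grip_force: 39.9
```

Request:
drive_tool(commands="0 0.02 0 0 0 0.12 20;0 0 0 0 0 0.12 20;0 0 0 0 0 0.12 20;0 0 0 0 0 0.12 20;0 0 0 0 0 0.12 20;0 0 0 0 0 0.12 20;0 0 0 0 0 0.12 20;0 0 0 0 0 0.05 20;0 0 0 0 0 0 20")

```text
time_s: 5.6
eef_pos: [491.7, -20.2, 80.8]
ee_rot: [-0.001, 0.81, 0.586, -0.0]
force: [-8.3, 8.2, 15.9]
grip_width: 0.34
grip_force: 40.9
```

```bash
python3 - <<'E'
from rig import *
import numpy as np
s=sense();print(s["wrist_torque"],s["force"],np.degrees(s["joints"][0]-s["joints"][5]))
E
```

```text
[ 1.42937029  1.50461468 -0.01782562] [-8.2825724   8.20595533 15.93170237] -18.15242851701379
```

Request:
drive_tool(commands="-0.01 0.01 0 0 0 0.03 20;0 0 0 0 0 0.03 20;0 0 0 0 0 0.02 20;0 0 0 0 0 0 20")

```text
time_s: 5.93
eef_pos: [491.5, -19.8, 80.8]
ee_rot: [-0.0, 0.792, 0.61, 0.001]
force: [-4.9, 6.7, 11.2]
grip_width: 0.339
grip_force: 41.1
```

```bash
python3 - <<'E'
from rig import *
import numpy as np
s=sense();print(s["wrist_torque"],s["force"],np.degrees(s["joints"][0]-s["joints"][5]))
E
```

```text
[ 0.9355689   0.76552106 -0.86700505] [-4.92849347  6.74574653 11.19856499] -14.752795023454038
```

Request:
drive_tool(commands="0 0 0 0 0 -0.02 45;0 0 0 0 0 -0.02 60;0 0 0.1 0 0 0 70;0 0 0.3 0 0 0 80;0 0 0.3 0 0 0 80;0 -0.3 0 0 0 0 80;0 -0.3 0 0 0 0 80;-0.02 -0.3 0 0 0 0 80;0 -0.18 0 0 0 0 80;0 0 0 0 0 0 80;0 0 0 0 0 0 80")

```text
time_s: 6.85
eef_pos: [489.5, -129.0, 150.0]
ee_rot: [0.0, 0.802, 0.597, 0.0]
force: [0.0, -0.1, 0.6]
grip_width: 0.8
grip_force: 0.0
```

```bash
python3 - <<'E'
from rig import *
from h import *
import cv2,pickle
s=sense();p=capture("wrist");cv2.imwrite("pics/w3.png",p["pixels"]);w=W(p,s);pickle.dump(w,open("w3.pkl","wb"))
print(s["eef_pos"],np.degrees(s["joints"][0]-s["joints"][5]),s["force"])
E
```

```text
[ 489.53540556 -129.03389702  150.01341182] -16.64012347553174 [ 0.00315195 -0.07571799  0.5643029 ]
```

View pics/w3.png

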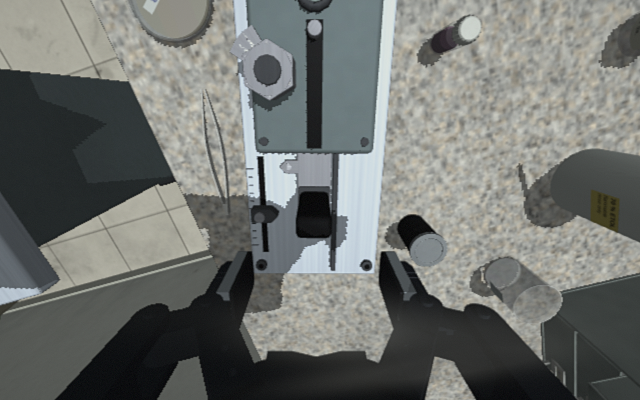

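```bash
python3 - <<'E'
from h import *
import pickle,cv2
w=pickle.load(open("w3.pkl","rb"))
yaw=np.radians(73.25);X=np.array([np.cos(yaw),np.sin(yaw)]);Y=np.array([-X[1],X[0]]);O=np.array([511.2,-58.8])
for n,u,v,z in [("ptr",281,168,27),("tip",279,213,26),("handle top",313,215,91),("nut",268,69,86),("pin",314,28,55)]:
    q=ray((u,v),z,*w)[:2]; print(n,q.round(1),((q-O)@X).round(1),((q-O)@Y).round(1))
a=cv2.imread("pics/w3.png")[140:260,230:390]
cv2.imwrite("pics/w3c.png",cv2.resize(a,None,fx=5,fy=5,interpolation=2))
E
```

```text
ptr [469.5 -93.9] -45.6 29.8
tip [ 453.6 -134.2] -88.8 33.4
handle top [ 491.7 -119.9] -64.1 1.1
nut [492.6 -23.1] 28.8 28.1
pin [527.1  -4.2] 56.9 0.5
```

View pics/w3c.png

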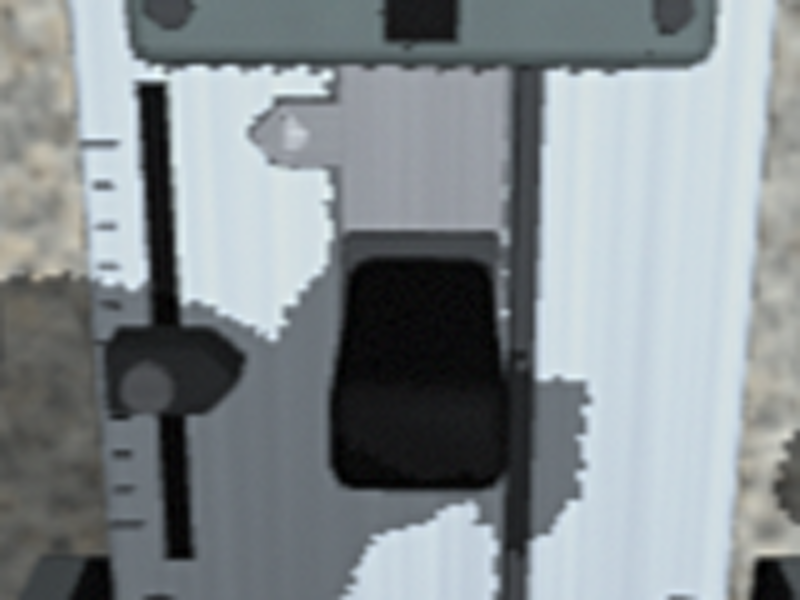

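Request:
drive_tool(commands="-0.004 -0.014 -0.2 0 0 0 80;0 0 -0.3 0 0 0 70;0 0 -0.2 0 0 0 60;0 0 -0.1 0 0 0 50;0 0 0 0 0 0 40;0 0 0 0 0 0 30;0 0 0 0 0 0 20;0 0 0 0 0 0 20;0 0 0 0 0 0 20", force=70)

```text
time_s: 7.65
eef_pos: [487.8, -128.6, 69.8]
ee_rot: [-0.002, 0.801, 0.598, -0.001]
force: [-8.4, 3.2, -4.5]
grip_width: 0.297
grip_force: 69.3
```

```bash
python3 - <<'E'
from h import *
import pickle
w=pickle.load(open("w3.pkl","rb"))
yaw=np.radians(73.25);X=np.array([np.cos(yaw),np.sin(yaw)]);Y=np.array([-X[1],X[0]]);O=np.array([511.2,-58.8])
for n,u,v,z in [("ptr",279.6,166.6,27),("tip",279,212,26),("handle top",314,226,91),("housing front",315,152.5,45)]:
    q=ray((u,v),z,*w)[:2]; print(n,q.round(1),((q-O)@X).round(1),((q-O)@Y).round(1))
E
```

```text
ptr [468.8 -92.3] -44.3 31.0
tip [ 453.9 -133.2] -87.8 33.4
handle top [ 489.9 -128. ] -72.4 0.4
housing front [503.1 -86.4] -28.7 -0.2
```

Request:
drive_tool(commands="-0.013 -0.043 0 0 0 0 20;-0.013 -0.043 0 0 0 0 20;-0.013 -0.043 0 0 0 0 20;-0.013 -0.043 0 0 0 0 20;-0.013 -0.043 0 0 0 0 20;-0.013 -0.043 0 0 0 0 20;-0.013 -0.043 0 0 0 0 20;-0.013 -0.043 0 0 0 0 20;0 0 0 0 0 0 20;0 0 0 0 0 0 20")

```text
time_s: 8.48
eef_pos: [477.4, -162.4, 69.7]
ee_rot: [-0.003, 0.801, 0.598, -0.0]
force: [-6.1, 8.3, -3.8]
grip_width: 0.293
grip_force: 69.4
```

```bash
python3 - <<'E'
from rig import *
from h import *
import cv2,pickle
s=sense();p=capture("wrist");cv2.imwrite("pics/w4.png",p["pixels"]);w=W(p,s);pickle.dump(w,open("w4.pkl","wb"))
print(s["eef_pos"],np.degrees(s["joints"][0]-s["joints"][5]),s["force"],s["joints"])
a=p["pixels"]
cv2.imwrite("pics/w4c.png",a)
E
```

```text
[ 477.43466242 -162.37477536   69.7209397 ] -16.496678092618428 [-6.10243766  8.33807019 -3.79801448] [-5.61020366e-01  4.91687482e-01  1.75882238e+00  1.26030203e-03
  8.96168610e-01 -2.73099018e-01]
```

View pics/w4c.png

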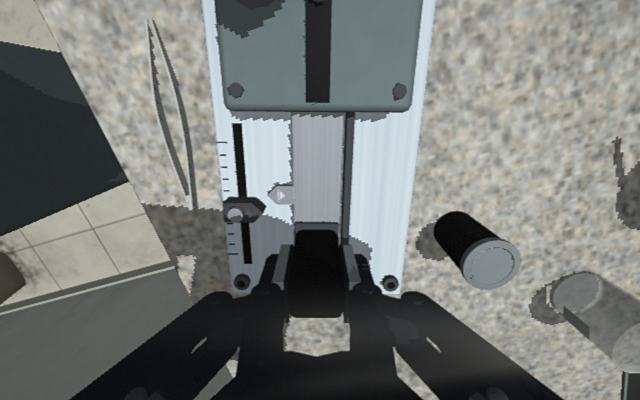

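```bash
python3 - <<'E'
from h import *
import pickle
w=pickle.load(open("w4.pkl","rb"))
yaw=np.radians(73.25);X=np.array([np.cos(yaw),np.sin(yaw)]);Y=np.array([-X[1],X[0]]);O=np.array([511.2,-58.8])
for n,u,v,z in [("ptr",268,194,27),("tip",265,208.5,26)]:
    q=ray((u,v),z,*w)[:2]; print(n,q.round(1),((q-O)@X).round(1),((q-O)@Y).round(1))
E
```

```text
ptr [ 458.9 -125.5] -78.9 30.9
tip [ 453.5 -134.3] -88.9 33.5
```

Request:
drive_tool(commands="-0.01 -0.033 0 0 0 0 20;-0.01 -0.033 0 0 0 0 20;0 0 0 0 0 0 20;0 0 0 0 0 0 20")

```text
time_s: 8.87
eef_pos: [475.5, -168.8, 69.7]
ee_rot: [-0.003, 0.801, 0.598, -0.0]
force: [-5.8, 9.0, -4.0]
grip_width: 0.294
grip_force: 69.4
```

```bash
python3 - <<'E'
from rig import *
from h import *
import cv2,pickle
s=sense();p=capture("wrist");cv2.imwrite("pics/w5.png",p["pixels"]);w=W(p,s);pickle.dump(w,open("w5.pkl","wb"))
print(s["eef_pos"],s["force"])
cv2.imwrite("pics/w5c.png",cv2.resize(p["pixels"][150:225,220:320],None,fx=8,fy=8,interpolation=2))
E
```

```text
[ 475.49640096 -168.83210103   69.73799144] [-5.80807639  8.99887237 -3.96751326]
```

View pics/w5c.png

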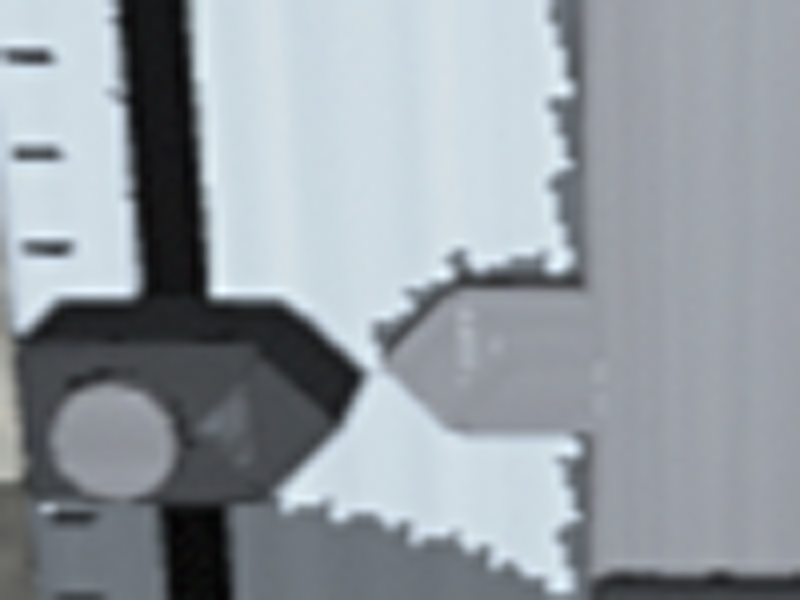

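```bash
python3 - <<'E'
from h import *
import pickle
w=pickle.load(open("w5.pkl","rb"))
yaw=np.radians(73.25);X=np.array([np.cos(yaw),np.sin(yaw)]);Y=np.array([-X[1],X[0]]);O=np.array([511.2,-58.8])
for n,u,v,z in [("ptr",383,360,27),("tiptop",338,422,26),("tiptop",338,422,28),("tipbot",363,375,12),("tipbot",363,375,14)]:
    q=ray((220+u/8,150+v/8),z,*w)[:2]; print(n,z,q.round(1),((q-O)@X).round(1),((q-O)@Y).round(1))
E
```

```text
ptr 27 [ 456.6 -132.5] -86.3 31.0
tiptop 26 [ 451.3 -136.6] -91.8 35.0
tiptop 28 [ 451.8 -136. ] -91.1 34.6
tipbot 12 [ 450.6 -137.2] -92.6 35.4
tipbot 14 [ 451.1 -136.7] -91.9 35.1
```

Request:
drive_tool(commands="-0.007 -0.025 0 0 0 0 20;-0.008 -0.025 0 0 0 0 20;0 0 0 0 0 0 20;0 0 0 0 0 0 20;0 0 0 0 0 0 20")

```text
time_s: 9.33
eef_pos: [474.0, -173.7, 69.7]
ee_rot: [-0.003, 0.801, 0.598, -0.0]
force: [-4.8, 9.2, -4.6]
grip_width: 0.298
grip_force: 69.4
```

```bash
python3 - <<'E'
from rig import *
from h import *
import cv2,pickle
s=sense();p=capture("wrist");cv2.imwrite("pics/w6.png",p["pixels"]);w=W(p,s);pickle.dump(w,open("w6.pkl","wb"))
print(s["eef_pos"],s["force"])
cv2.imwrite("pics/w6c.png",cv2.resize(p["pixels"][150:225,220:320],None,fx=8,fy=8,interpolation=2))
E
```

```text
[ 474.00410528 -173.66190112   69.71778554] [-4.76754868  9.23133773 -4.55252939]
```

View pics/w6c.png

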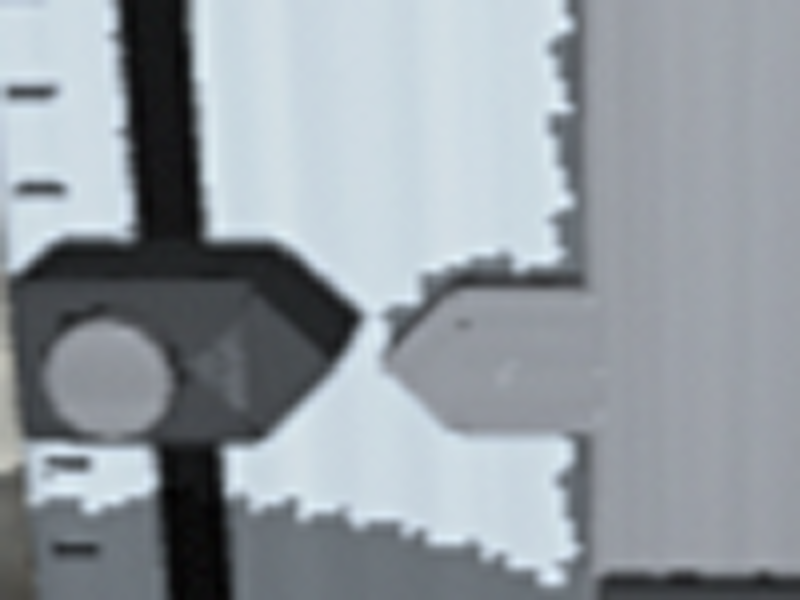

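```bash
python3 - <<'E'
from h import *
import pickle
w=pickle.load(open("w6.pkl","rb"))
yaw=np.radians(73.25);X=np.array([np.cos(yaw),np.sin(yaw)]);Y=np.array([-X[1],X[0]]);O=np.array([511.2,-58.8])
for n,u,v,z in [("ptr",383,360,27),("tiptop",330,360,26),("tiptop",330,360,27),("tipbot",360,318,12)]:
    q=ray((220+u/8,150+v/8),z,*w)[:2]; print(n,z,q.round(1),((q-O)@X).round(1),((q-O)@Y).round(1))
E
```

```text
ptr 27 [ 455.1 -137.3] -91.4 31.1
tiptop 26 [ 450.9 -136.4] -91.7 35.4
tiptop 27 [ 451.2 -136.2] -91.4 35.1
tipbot 12 [ 450.5 -137.3] -92.6 35.5
```

Request:
drive_tool(commands="-0.001 -0.003 0 0 0 0 20;0 0 0 0 0 0 20;0 0 0 0 0 0 20")

```text
time_s: 9.63
eef_pos: [474.0, -173.9, 69.7]
ee_rot: [-0.003, 0.801, 0.598, -0.0]
force: [-6.7, 9.5, -3.5]
grip_width: 0.295
grip_force: 69.4
```

```bash
python3 -c "
from rig import *
print(sense()['eef_pos'],sense()['grip_force']);print(finish_job())"
```

```text
[ 473.95788375 -173.86814785   69.73362101] 69.41666007041931
the job is handed in; nothing more can be done
None
```

I turned the nut anticlockwise to its stop with the slide home, pulled the slide out about 47 mm until its pointer stood level with the index point (within about 0.5 mm by the wrist camera), and handed the job in at about 9.6 s still gripping the handle; the hand-in returned no verdict.

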